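Load the kitchen label dispenser

ROBOT

A 6-joint arm with a two-finger parallel gripper is mounted at the origin on the work surface. World frame = base frame: x ahead of the robot, y to its left, z up, the work surface at z = 0. Lengths are in m, angles in rad, forces in N, time in s.
With the tool pointing down it reaches from about 0.425 to 0.95 m from the base axis. Payload 3.5 kg.
Tool frame: the origin (TCP) lies on the centre line of the jaws, within the pads' length; the fingertips stand 17 mm ahead of it and the grasp point (between the pads) lies 2 mm behind it; z points along the fingers, y is the line along which they close (so a half turn about z gives the same grasp; the last joint's range is limited). The gripper opens to 85 mm and grips with 20 to 120 N. Pads are 22 mm wide; open, the fingers measure 114 mm over their backs; the gripper's body (76 mm by 85 mm) begins 54 mm behind the grasp point. The pads swing forward as they close: fully open they stand 13 mm farther back than shut.
Start: joints at [-1.283, 0.286, 1.577, -0, 1.279, -0.15], TCP at [0.286, -0.611, 0.248] pointing down, gripper open.
Joint ranges: [-2.77, 2.77], [-0.9, 2.22], [0.21, 2.48], [-1.53, 4.67], [0.24, 2.81], [-2.84, 2.84]. Speed limits (rad/s): [2.79, 2.79, 3.14, 3.14, 3.14, 3.14].

INTERFACE

Orientations are given as a unit quaternion [x, y, z, w].
In Python, from plant import ctrl gives the robot as it stands. The module is installed in compiled form; this text tells all that it offers.
- The arm moves only by the tool drive_tool, never from a script. Its argument "moves" is a list of rows, each a list of 3 entries, a list of its own where there are three numbers: the turn, a rotation vector about the tool's x, y, z in rad, then the shift along the tool's x, y, z in m, then the finger opening in m, from 0 to 0.0854. A call has 1 to 5 rows; each row shifts and turns the commanded pose from where the row before left it, along the tool's axes as they then stand; what a row does not reach is not made up. A row lasts 1/8 s, in which the tool goes at most 62.5 mm and 10.7 degrees, less where a joint would pass 70% of its speed; a pose out of reach is approached as far as the arm can. A call with a gripper value outside its range is refused whole. The fingers move at their own pace and stop on an object; "grip_force" is the grip in N (left out, the last holds). Time passes only in rows, so rows that do not move let the fingers close. It gives the time, the measured TCP pose, the force, the opening and the grip force at its end, in the units of the state.
- ctrl.get_state(): the state, without advancing time (a new reading comes with each control period).
- ctrl.read_camera(name): name is "scene" or "top" or "wrist"; returns a dict with "image" (420x560x3 uint8, red, green, blue), "fx", "fy", "cx", "cy" (pixels), "R" (3x3) and "t" (3): a world point X has camera coordinates R X + t. Camera axes: x right, y down, z forward; pixel columns grow to the right and rows downward; lengths in m; the calibration is good to about 2 mm. A picture is of the moment at which its call begins. There is no depth.
- ctrl.sign_off(): hands the job in; it is judged then, once.
The state is a dict: "time": time; "qpos": joint angles; "dq": joint speeds; "joint_efforts": joint torques, N m; "eef_pos": TCP position; "tcp_rot": TCP orientation; "contact_force": force on the tool from outside, world axes, zero at the start; "wrist_torque": the same for the moment, N m; "opening": opening from 0.0 (shut) to 1.0 (fully open); "finger_force": force on a finger pad.
Only numpy, scipy, OpenCV 4.12 (cv2) and the standard library are available. Lean on these libraries where they do the work, as an engineer would, in place of code of your own. Each camera call takes 0.05 s, during which the arm holds its last target. There are 200 camera calls.

TASK

Load the two-lane label dispenser: slide the wide label roll onto the spindle right up to the brake plate, then the narrow roll right up against it, and then push the end cap on until it snaps behind the spring catch and holds both rolls pressed against the sprung brake plate. Feel your way and push gently: a rammed or jammed roll telescopes and is spoilt. Let go of everything and leave the cheese, onion and potato alone.

Things in the scene. Friction and masses are not known exactly. Their poses are not given: they have to be found in the camera images.
- dispenser: Fixed label dispenser: steel base 165 x 150 x 3 mm, side plate 62 mm wide and 136 mm tall, and a level aluminium spindle, 24 mm thick, its last 6 mm tapering to 15 mm. Origin: on the worktop under the brake plate's resting face; z up. Spindle's axis: 105 mm above the origin, along y; free end at y = -100 mm, so parts slide on towards +y. Two tear blades, 43 mm tall, stand 88 mm to its +x.
- brake (a joint): Brake plate, rubber-faced disc, 54 mm across, round the spindle's inner end (side plate 18 mm behind it): how far it is pushed back towards the side plate, in m: 0 at rest, 0.008 at its stop. Its spring takes about 3 N to start and 0.7 N more for each mm; let go, it creeps back to rest in 0.2 s, pushing the rolls out. In order from here: wide roll 0 to 50 mm, narrow roll 50 to 80 mm, cap.
- catch (a joint): Spring catch, 7 mm wide, on top of the spindle near its free end: how far it is pressed down, in m (0 = up, 2.5 mm proud; 0.0025 = flush). A ramp rising from 95 to 84.5 mm from the brake plate's resting face, then an upright step at 82.5 mm. A part sliding on presses it down with a few N; it springs up behind what has passed. A centred roll or cap presses it 1.5 mm.
- wide_roll: Wide roll of blank white labels on a card core: 60 mm in diameter, 50 mm wide, hole 26 mm right through, 70 to 140 g. Origin at its centre; its y axis is the hole's axis (x and z turn with the roll). Starts lying in the wire rack, axis along the rack and level, centre 47 mm above the worktop.
- narrow_roll: Narrow roll of blank white labels on a card core: 60 mm in diameter, 30 mm wide, hole 26 mm right through, 40 to 85 g. Origin at its centre; its y axis is the hole's axis (x and z turn with the roll). Starts lying in the wire rack, axis along the rack and level, centre 47 mm above the worktop.
- end_cap: Grey ribbed cap, 46 mm in diameter, 32 mm long, 45 g. Origin at its centre; +y points out of its open end, the way parts slide on. 26 mm hole in a 6 mm lip, then a 33 mm chamber to 25 mm deep. Starts in the rack, centre 39 mm up. The catch springs up behind its lip when its open face is 76.5 mm from the brake plate's resting face (about 7 to 13 N); 1.5 mm on, its floor meets the spindle's end.
- rack: Fixed low wire rack: two steel bars 8 mm thick, 28 mm between centres, tops 20 mm above the worktop, 250 mm long along its y axis, with end loops 38 mm tall at y = +-125 mm. Origin on the worktop under its middle. The two rolls and the cap lie on the bars, about 78 mm apart, in any order.
- cheese: Bystander: wedge of blue cheese, 120 x 66 x 54 mm, on a wooden board 16 mm thick. Origin under its middle.
- onion: Bystander: brown onion, 76 mm in diameter, 70 mm tall, on the worktop. Origin at its foot.
- potato: Bystander: potato lying on the worktop, 80 mm long along its x axis, 54 mm thick. Origin under its middle.
There are look-alikes about, which are no part of the job. What is shaped like the narrow_roll but turquoise is not meant. Leave any black look-alike of the wide_roll alone.

How it is judged:
By the outcome, as a careful person would: the job done as asked, in the order asked, and still so for the second after the job is handed in, with the robot touching nothing.
It also fails if it takes over 72 s, if anything falls off the work surface, if the arm or the gripper's body presses on something with over 40 N, if the wrist force passes 120 N, or if a joint passes its speed limit or range.

## Working session

There is one attempt and no reset: what is moved stays moved. The work goes in short steps, Python scripts to look and compute and a tool call to move; the robot and the scene stay as the last step left them, time stands still between calls to the robot, and variables do not carry over. Pictures are saved under pics/ and viewed, at most 10 in all, crops included, and the job is handed in when it is done.

Besides the shell and the picture viewer there is one more tool, called after "Request:" as name(argument=value, ...), one argument or row to a line, values as JSON. drive_tool: Moves the arm, as the interface text tells. Its arguments: {"type":"object","properties":{"moves":{"type":"array","items":{"type":"array"}},"grip_force":{"type":"number"}},"required":["moves"]}

```bash
mkdir -p pics; python3 - <<'E'
from plant import ctrl
import cv2,pickle
s=ctrl.get_state();print(s)
for n in("scene","top"):
    c=ctrl.read_camera(n);cv2.imwrite(f"pics/{n}0.png",c["image"][:,:,::-1]);pickle.dump(c,open(n+".pkl","wb"));print(n,c["R"],c["t"],c["fx"],c["cx"],c["cy"])
E
```

```text
{'time': 0.0, 'qpos': array([-1.28301874e+00,  2.87195762e-01,  1.57818935e+00, -1.46759240e-05,
        1.27860570e+00, -1.49993310e-01]), 'dq': array([ 0.00124309, -0.00146524, -0.00011911, -0.00247868, -0.00177926,
       -0.0009794 ]), 'joint_efforts': array([-3.83020451e-04, -4.05981982e+01, -2.92626053e+01, -1.42326844e-04,
        5.77085390e-03, -3.64740004e-06]), 'eef_pos': array([ 0.28599584, -0.61072843,  0.24692038]), 'tcp_rot': array([ 9.76138909e-01,  2.17143714e-01, -8.95495239e-05, -1.19575102e-03]), 'contact_force': array([ 0.42429041, -0.70473967, -0.6095466 ]), 'wrist_torque': array([-0.0194113 ,  0.03070913,  0.00807496]), 'finger_force': 0.0, 'opening': 1.0005248740141035}
scene [[ 0.04281312  0.99896167 -0.01557589]
 [ 0.81471733 -0.04393206 -0.5781917 ]
 [-0.57827563  0.01206424 -0.81575226]] [-0.03697632 -0.40362906  1.32851583] 437.33260956809346 284.4970710746055 207.6082118017312
top [[ 0.02019154 -0.99950143  0.02427346]
 [-0.98460462 -0.02409511 -0.17312758]
 [ 0.17362613 -0.02040405 -0.98460024]] [-0.0112852   0.55711457  1.04465619] 442.43039451833835 276.04181736896675 209.1372735227524
```

View pics/scene0.png

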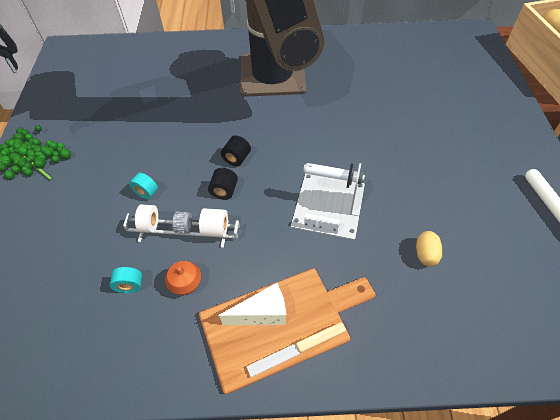

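View pics/top0.png

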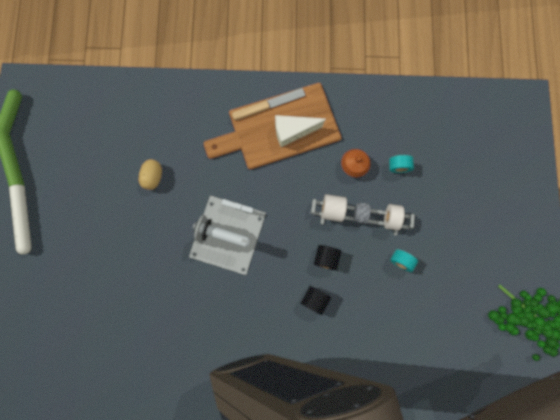

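The rack holds three things. In the scene view these are the narrow white roll (147,218), the grey cap (182,222) and the wide white roll (214,222). The turquoise rolls (144,186), (126,279) and the black ones (236,150), (223,183) are look-alikes, so I'll leave them. The dispenser is near (330,195), with the spindle's free end at (307,168) and the brake at about (350,174). I'll enlarge both areas to confirm.

```bash
python3 - <<'E'
import cv2,numpy as np
s=cv2.imread("pics/scene0.png");t=cv2.imread("pics/top0.png")
r=lambda i,x,y,w,h,k:cv2.resize(i[y:y+h,x:x+w],None,fx=k,fy=k,interpolation=cv2.INTER_CUBIC)
cv2.imwrite("pics/rack.png",np.vstack([r(s,115,198,130,50,6),r(t,300,188,130,50,6)]))
cv2.imwrite("pics/disp.png",np.hstack([r(s,290,155,80,90,5),r(t,187,190,80,90,5)]))
E
```

```text
(no output)
```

View pics/rack.png

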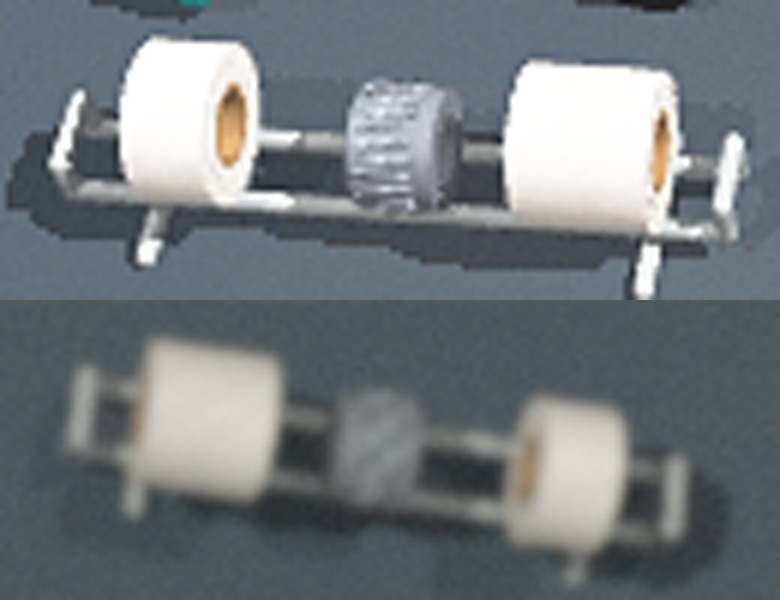

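View pics/disp.png

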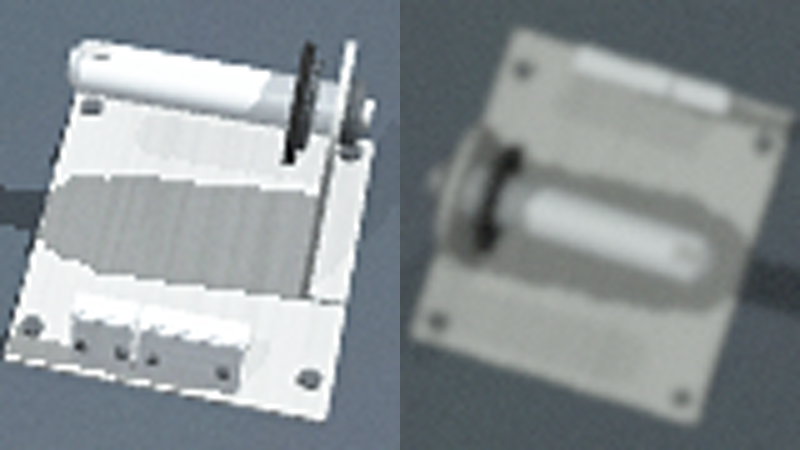

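Confirmed by shape and colour: the wide and narrow rolls are the white ones, and the cap shows its open end on the +y (right) side. Next I'll triangulate.

```bash
cat > h.py <<'E'
import numpy as np,cv2,pickle
from plant import ctrl
from scipy.spatial.transform import Rotation as Ro
def P(c):
    K=np.array([[c["fx"],0,c["cx"]],[0,c["fy"],c["cy"]],[0,0,1]]);return K@np.c_[c["R"],c["t"]]
def ray(c,uv,z):
    d=c["R"].T@np.array([(uv[0]-c["cx"])/c["fx"],(uv[1]-c["cy"])/c["fy"],1]);o=-c["R"].T@c["t"]
    return o+d*(z-o[2])/d[2]
def tri(cs,uvs):
    A=[]
    for c,(u,v) in zip(cs,uvs):
        p=P(c);A+=[u*p[2]-p[0],v*p[2]-p[1]]
    X=np.linalg.svd(np.array(A))[2][-1];return X[:3]/X[3]
def proj(c,X):
    p=P(c)@np.r_[X,1];return p[:2]/p[2]
def go(xyz,yaw,s=None):
    """rotation vector and shift (tool axes) to tool-down pose with tool x at yaw"""
    s=s or ctrl.get_state();R0=Ro.from_quat(s["tcp_rot"])
    T=Ro.from_matrix(np.array([[np.cos(yaw),np.sin(yaw),0],[np.sin(yaw),-np.cos(yaw),0],[0,0,-1]]).T.T)
    rv=(R0.inv()*T).as_rotvec();d=np.array(xyz)-s["eef_pos"]
    print("t",round(s["time"],2),"pos",s["eef_pos"].round(4),"rv",rv.round(3),"shift before turn",R0.inv().apply(d).round(4),"shift after turn",T.inv().apply(d).round(4),"F",s["contact_force"].round(1))
E
python3 - <<'E'
from h import *
np.set_printoptions(precision=4,suppress=True)
S=pickle.load(open("scene.pkl","rb"));T=pickle.load(open("top.pkl","rb"))
f=lambda x,y,k,ox,oy:((x+.5)/k-.5+ox,(y+.5)/k-.5+oy)
r={}
for n,a,b,z in[("wide",(592,148),(209,120),.047),("cap",(405,146),(378,147),.039),("nar",(190,121),(566,175),.047)]:
    a=f(*a,6,115,198);b=f(*b,6,300,188)
    print(n,tri([S,T],[a,b]),ray(S,a,z),ray(T,b,z))
for n,a,b,z in[("brake",(302,103),(495,200),.105),("tip",(80,63),(700,258),.105)]:
    a=f(*a,5,290,155);b=f(b[0]-400,b[1],5,187,190)
    print(n,tri([S,T],[a,b]),ray(S,a,z),ray(T,b,z))
for b in[(410,340),(695,422),(795,115),(525,28)]:print("T",ray(T,f(b[0]-400,b[1],5,187,190),.003))
for b in[(5,360),(325,420)]:print("S",ray(S,f(*b,5,290,155),.003))
for b in[(80,153),(705,230)]:print("rackS bars",ray(S,f(*b,6,115,198),.02))
for b in[(82,92),(678,186)]:print("rackT loop",ray(T,f(*b,6,300,188),.038))
E
```

```text
wide [ 0.5641 -0.1428  0.0521] [ 0.5607 -0.1435  0.047 ] [ 0.565  -0.1439  0.047 ]
cap [ 0.5554 -0.2135  0.0461] [ 0.5507 -0.2147  0.039 ] [ 0.5568 -0.2158  0.039 ]
nar [ 0.5447 -0.291   0.0526] [ 0.5407 -0.2936  0.047 ] [ 0.5455 -0.2921  0.047 ]
brake [0.4946 0.1623 0.1091] [0.4913 0.1616 0.105 ] [0.4952 0.1644 0.105 ]
tip [0.4696 0.0669 0.113 ] [0.4628 0.066  0.105 ] [0.4705 0.0688 0.105 ]
T [0.4362 0.2177 0.003 ]
T [0.3983 0.0732 0.003 ]
T [0.5556 0.0269 0.003 ]
T [0.5977 0.1673 0.003 ]
S [0.5527 0.0274 0.003 ]
S [0.5924 0.1698 0.003 ]
rackS bars [ 0.5345 -0.3436  0.02  ]
rackS bars [ 0.5814 -0.1045  0.02  ]
rackT loop [ 0.5772 -0.092   0.038 ]
rackT loop [ 0.5435 -0.3417  0.038 ]
```

Request:
drive_tool(
  moves=[
    [[0,0,-0.18],[0.05,-0.034,0],0.085],
    [[0,0,-0.18],[0.055,-0.024,0],0.085],
    [[0,0,-0.18],[0.058,-0.014,0],0.085],
    [[0,0,-0.18],[0.06,-0.003,0],0.085],
    [[0,0,-0.18],[0.06,0.007,0],0.085],
  ],
)

```text
time: 0.72
eef_pos: [0.4405, -0.3511, 0.2478]
tcp_rot: [0.783, 0.622, 0.0, -0.0]
contact_force: [0.3, -0.0, 0.5]
opening: 0.993
finger_force: 0.0
```

```bash
python3 -c "
from h import *
go([.563,-.1435,.1],1.4376)"
```

```text
t 0.72 pos [ 0.4405 -0.3511  0.2478] rv [-0.    -0.001 -0.094] shift before turn [0.2298 0.0726 0.1479] shift after turn [0.222  0.0938 0.1478] F [ 0.3 -0.   0.5]
```

Request:
drive_tool(
  moves=[
    [[0,0,-0.094],[0.046,0.0145,0.03],0.085],
    [[0,0,0],[0.0444,0.0188,0.0295],0.085],
    [[0,0,0],[0.0444,0.0188,0.0295],0.085],
    [[0,0,0],[0.0444,0.0188,0.0295],0.085],
    [[0,0,0],[0.0444,0.0188,0.0295],0.085],
  ],
)

```text
time: 1.35
eef_pos: [0.5642, -0.1446, 0.0991]
tcp_rot: [0.754, 0.656, -0.0, -0.0]
contact_force: [-0.3, -0.5, 0.2]
opening: 0.994
finger_force: 0.0
```

```bash
python3 -c "
from h import *
go([.563,-.1435,.043],1.4376)
c=ctrl.read_camera('wrist');cv2.imwrite('pics/w1.png',c['image'][:,:,::-1]);pickle.dump(c,open('w1.pkl','wb'));print(c['R'],-c['R'].T@c['t'])"
```

```text
t 1.35 pos [ 0.5642 -0.1446  0.0991] rv [-0.    -0.    -0.006] shift before turn [ 0.0009 -0.0013  0.0561] shift after turn [ 0.0009 -0.0013  0.0561] F [-0.3 -0.5  0.2]
[[ 9.90370381e-01 -1.38442352e-01 -4.72965928e-04]
 [-1.30577431e-01 -9.35231596e-01  3.29076581e-01]
 [-4.60004687e-02 -3.25845941e-01 -9.44303119e-01]] [ 0.57666379 -0.0602807   0.22547419]
```

View pics/w1.png

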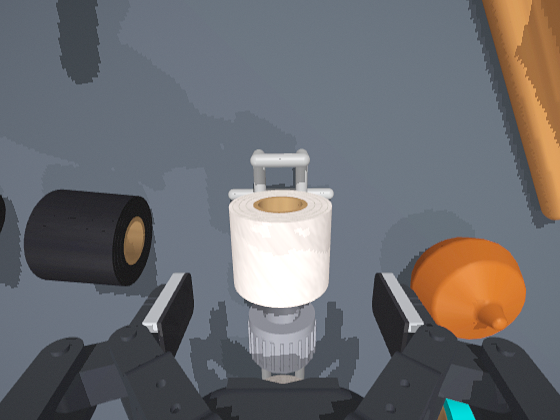

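The wrist view shows the wide roll centred between the fingers (roll centre column 280, jaws about 284). The black roll (88,237) and the onion (470,280) are on either side, so I'll check their clearance before descending.

```bash
python3 -c "
from h import *
T=pickle.load(open('top.pkl','rb'));W=pickle.load(open('w1.pkl','rb'))
tc=np.array([.5642,-.1446,0])
a=np.array([np.cos(1.4376),np.sin(1.4376)]);b=np.array([a[1],-a[0]])
for n,c,uv,z in [('black top',T,(327,257),.045),('blackW near edge foot',W,(122,285),.01),('blackW top',W,(125,195),.055),('onion near edge',W,(413,280),.035),('onionT',T,(356,163),.035),('rollface top',W,(280,193),.077)]:
  p=ray(c,uv,z)[:2]-tc[:2];print(n,'ax',(p@a).round(4),'lat',(p@b).round(4))"
```

```text
black top ax 0.0026 lat -0.1233
blackW near edge foot ax -0.0519 lat -0.1248
blackW top ax 0.0346 lat -0.087
onion near edge ax -0.0331 lat 0.0897
onionT ax -0.0404 lat 0.1269
rollface top ax 0.0417 lat -0.0004
```

```bash
python3 -c "
from h import *
W=pickle.load(open('w1.pkl','rb'))
tc=np.array([.5642,-.1446,0])
a=np.array([np.cos(1.4376),np.sin(1.4376)]);b=np.array([a[1],-a[0]])
for uv,z in [((280,217),.077),((280,303),.077),((231,215),.047),((330,212),.047)]:
  p=ray(W,uv,z)[:2]-tc[:2];print('ax',(p@a).round(4),'lat',(p@b).round(4))"
```

```text
ax 0.0293 lat -0.0005
ax -0.0211 lat -0.0009
ax 0.0194 lat -0.03
ax 0.021 lat 0.0289
```

Request:
drive_tool(
  moves=[
    [[0,0,0],[0.001,-0.001,0.03],0.085],
    [[0,0,0],[0,0,0.024],0.085],
    [[0,0,0],[0,0,0],0.05],
    [[0,0,0],[0,0,0],0.05],
    [[0,0,0],[0,0,0],0.05],
  ],
  grip_force=25,
)

```text
time: 2.02
eef_pos: [0.5636, -0.1455, 0.0476]
tcp_rot: [0.755, 0.656, 0.0, 0.001]
contact_force: [-0.8, 0.3, -0.2]
opening: 0.688
finger_force: 31.6
```

Request:
drive_tool(
  moves=[
    [[0,0,0],[0,0,-0.06],0.05],
    [[0,0,0],[0.0388,-0.0328,0],0.05],
    [[0,0,0],[0.0388,-0.0328,0],0.05],
    [[0,0,0],[0.0388,-0.0328,0],0.05],
    [[0,0,0.147],[0.0388,-0.0328,0],0.05],
  ],
)

```text
time: 2.65
eef_pos: [0.4539, 0.0279, 0.1072]
tcp_rot: [0.802, 0.597, 0.001, 0.001]
contact_force: [-0.4, 1.1, -0.9]
opening: 0.687
finger_force: 31.6
```

```bash
python3 -c "
from h import *
go([.4548,.0261,.1056],1.2908)
S=ctrl.read_camera('scene');T=ctrl.read_camera('top');c=ctrl.read_camera('wrist')
pickle.dump((S,T,c),open('v2.pkl','wb'))
k=lambda i,x,y:cv2.resize(i[y:y+75,x:x+100],None,fx=4,fy=4,interpolation=2)
im=np.vstack([np.hstack([k(S['image'],265,140),k(T['image'],190,195)])])
cv2.imwrite('pics/v2.png',im[:,:,::-1]);cv2.imwrite('pics/w2.png',c['image'][:,:,::-1])
print(ctrl.get_state()['qpos'].round(2))"
```

```text
t 2.65 pos [0.4539 0.0279 0.1072] rv [ 0.002 -0.    -0.011] shift before turn [-0.0014  0.0014  0.0017] shift after turn [-0.0015  0.0014  0.0016] F [-0.4  1.1 -0.9]
[-0.16 -0.03  2.21 -0.    0.96  0.12]
```

View pics/w2.png

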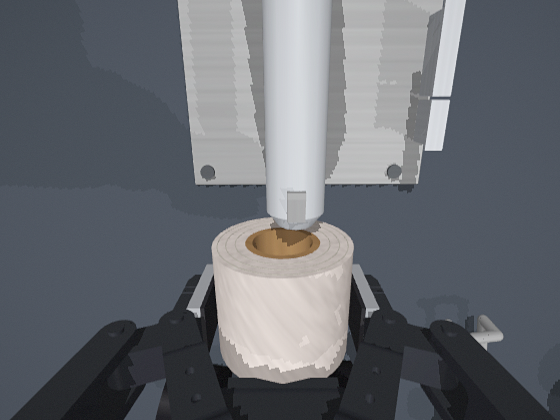

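The wrist view shows the tip just ahead of the roll's hole: spindle centre at column 295 (row 200), hole centre (283,243). So the spindle lies slightly to the right of the roll axis. I'll compute the offsets.

```bash
cat >> h.py <<'E'
def spind(c):
    """edges of spindle per row in wrist image -> axis points"""
    pass
E
python3 -c "
from h import *
S,T,W=pickle.load(open('v2.pkl','rb'))
g=W['image'].astype(int).sum(2)
for r in (10,60,110,150,190):print(r,[g[r,x] for x in range(258,338,3)])
tc=np.array([.4539,.0279]);th=1.2908+.011
a=np.array([np.cos(th),np.sin(th)]);b=np.array([a[1],-a[0]])
print(W['fx'],W['cx'],W['cy'])
for n,uv,z in [('sp0',(297.5,10),.105),('sp200',(295.5,195),.105),('hole',(283,243),.1065),('rollL',(213,243),.1065),('rollR',(353,243),.1065),('catchtopedge',(296,191),.117),('tip',(296,222),.105)]:
  p=ray(W,uv,z)[:2]-tc;print(n,'ax',(p@a).round(4),'lat',(p@b).round(4))"
```

```text
10 [np.int64(394), np.int64(389), np.int64(485), np.int64(531), np.int64(552), np.int64(574), np.int64(600), np.int64(607), np.int64(610), np.int64(615), np.int64(626), np.int64(636), np.int64(645), np.int64(654), np.int64(649), np.int64(638), np.int64(622), np.int64(616), np.int64(605), np.int64(596), np.int64(585), np.int64(563), np.int64(541), np.int64(508), np.int64(455), np.int64(389), np.int64(386)]
60 [np.int64(398), np.int64(393), np.int64(460), np.int64(526), np.int64(551), np.int64(577), np.int64(604), np.int64(613), np.int64(618), np.int64(624), np.int64(634), np.int64(642), np.int64(645), np.int64(653), np.int64(648), np.int64(639), np.int64(631), np.int64(620), np.int64(607), np.int64(600), np.int64(587), np.int64(559), np.int64(528), np.int64(492), np.int64(395), np.int64(397), np.int64(398)]
110 [np.int64(391), np.int64(391), np.int64(394), np.int64(512), np.int64(555), np.int64(575), np.int64(604), np.int64(615), np.int64(621), np.int64(626), np.int64(635), np.int64(644), np.int64(646), np.int64(649), np.int64(649), np.int64(646), np.int64(637), np.int64(621), np.int6
[... 496 characters left out ...]
int64(413), np.int64(412), np.int64(410)]
190 [np.int64(256), np.int64(252), np.int64(255), np.int64(485), np.int64(546), np.int64(569), np.int64(595), np.int64(619), np.int64(599), np.int64(607), np.int64(584), np.int64(606), np.int64(635), np.int64(635), np.int64(640), np.int64(617), np.int64(639), np.int64(616), np.int64(606), np.int64(585), np.int64(553), np.int64(518), np.int64(377), np.int64(271), np.int64(274), np.int64(277), np.int64(271)]
319.3485618932581 282.53664742270587 209.01451477113338
sp0 ax 0.1152 lat 0.0045
sp200 ax 0.0483 lat 0.0037
hole ax 0.0271 lat -0.0018
rollL ax 0.0275 lat -0.0322
rollR ax 0.0267 lat 0.0285
catchtopedge ax 0.0534 lat 0.0035
tip ax 0.0362 lat 0.0039
```

View pics/v2.png

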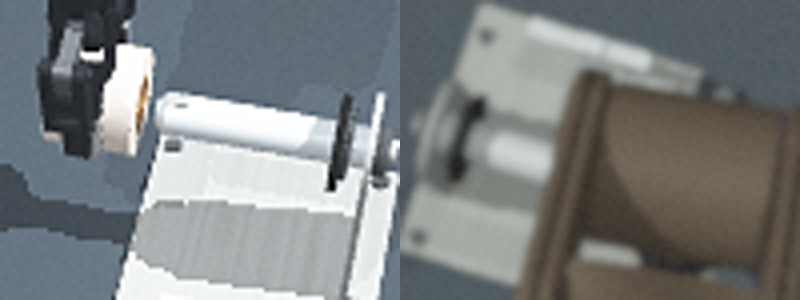

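Request:
drive_tool(
  moves=[
    [[0,0,0],[0,0.0045,0.0016],0.05],
    [[0,0,0],[0,0,0],0.05],
  ],
)

```text
time: 3.05
eef_pos: [0.4602, 0.0245, 0.1053]
tcp_rot: [0.801, 0.599, 0.0, 0.001]
contact_force: [-0.7, -0.4, -1.3]
opening: 0.686
finger_force: 31.5
```

Request:
drive_tool(
  moves=[
    [[0,0,0],[0.006,0,0],0.05],
    [[0,0,0],[0.006,0,0],0.05],
    [[0,0,0],[0,0,0],0.05],
  ],
)

```text
time: 3.42
eef_pos: [0.4624, 0.0374, 0.1046]
tcp_rot: [0.8, 0.599, -0.0, -0.0]
contact_force: [0.6, 0.1, -1.6]
opening: 0.684
finger_force: 31.5
```

Request:
drive_tool(
  moves=[
    [[0,0,0],[0.004,0,0],0.05],
    [[0,0,0],[0.004,0,0],0.05],
    [[0,0,0],[0,0,0],0.05],
  ],
)

```text
time: 3.8
eef_pos: [0.4625, 0.0454, 0.1041]
tcp_rot: [0.801, 0.599, -0.002, -0.002]
contact_force: [-5.2, 0.9, 1.0]
opening: 0.691
finger_force: 31.9
```

```bash
python3 -c "
from h import *
go([.4548,.0261,.1056],1.2800)
W=ctrl.read_camera('wrist');pickle.dump(W,open('w3.pkl','wb'))
i=W['image'][0:330,180:380];cv2.imwrite('pics/w3.png',cv2.resize(i,None,fx=1.8,fy=1.8)[:,:,::-1])"
```

```text
t 3.8 pos [0.4625 0.0454 0.1041] rv [-0.006  0.001  0.005] shift before turn [-0.0207 -0.002  -0.0015] shift after turn [-0.0207 -0.0019 -0.0015] F [-5.2  0.9  1. ]
```

View pics/w3.png

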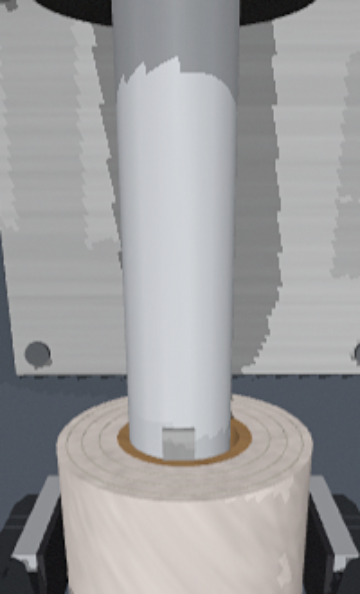

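Request:
drive_tool(
  moves=[
    [[0,0,0],[0,-0.001,-0.0014],0.05],
    [[0,0,0],[0,0,0],0.05],
  ],
)

```text
time: 4.1
eef_pos: [0.4623, 0.0455, 0.1053]
tcp_rot: [0.801, 0.599, -0.001, -0.001]
contact_force: [-3.4, -0.1, -3.4]
opening: 0.689
finger_force: 31.3
```

Request:
drive_tool(
  moves=[
    [[0,0,0],[0.004,0,0],0.05],
    [[0,0,0],[0.004,0,0],0.05],
    [[0,0,0],[0,0,0],0.05],
  ],
)

```text
time: 4.47
eef_pos: [0.4645, 0.053, 0.1053]
tcp_rot: [0.8, 0.599, -0.002, -0.001]
contact_force: [-4.5, -0.3, -3.4]
opening: 0.692
finger_force: 31.3
```

```bash
cat > st.py <<'E'
from h import *
s=ctrl.get_state();R=Ro.from_quat(s["tcp_rot"]);m=R.as_matrix();p=s["eef_pos"]
u=np.array([np.cos(1.28),np.sin(1.28)])
print("t",round(s["time"],2),"pos",p.round(4),"Ftool",R.inv().apply(s["contact_force"]).round(1),"Ttool",R.inv().apply(s["wrist_torque"]).round(2),"yaw",round(np.arctan2(m[1,0],m[0,0]),4),"pitch(x-axis z)",m[2,0].round(4),"xz",m[2,1].round(4),"along",(p[:2]@u).round(4),"lat",(p[0]*u[1]-p[1]*u[0]).round(4),"op",round(s["opening"],3))
E
python3 st.py
```

```text
t 4.47 pos [0.4645 0.053  0.1053] Ftool [-1.6 -4.2  3.5] Ttool [ 0.7  -0.32 -0.1 ] yaw 1.2855 pitch(x-axis z) -0.0012 xz -0.0037 along 0.1839 lat 0.4298 op 0.692
```

Request:
drive_tool(
  moves=[
    [[0,0,0],[0,-0.001,0.0006],0.05],
    [[0,0,0],[0.004,0,0],0.05],
    [[0,0,0],[0.004,0,0],0.05],
    [[0,0,0],[0,0,0],0.05],
  ],
)

```text
time: 4.97
eef_pos: [0.4667, 0.061, 0.1052]
tcp_rot: [0.801, 0.599, -0.0, -0.0]
contact_force: [-4.7, -0.2, -2.9]
opening: 0.685
finger_force: 31.3
```

```bash
python3 st.py
```

```text
t 4.97 pos [0.4667 0.061  0.1052] Ftool [-1.5 -4.5  2.9] Ttool [ 0.71 -0.29 -0.09] yaw 1.2849 pitch(x-axis z) 0.0 xz -0.0012 along 0.1922 lat 0.4296 op 0.685
```

Request:
drive_tool(
  moves=[
    [[0,0,-0.009],[0,-0.0012,0.0004],0.05],
    [[0,0,0],[0.006,0,0],0.05],
    [[0,0,0],[0.006,0,0],0.05],
    [[0,0,0],[0,0,0],0.05],
  ],
)

```text
time: 5.48
eef_pos: [0.4699, 0.0733, 0.1054]
tcp_rot: [0.798, 0.603, 0.001, 0.0]
contact_force: [-1.4, 1.6, -3.6]
opening: 0.685
finger_force: 31.3
```

```bash
python3 st.py
```

```text
t 5.47 pos [0.4699 0.0733 0.1054] Ftool [ 1.1 -1.8  3.6] Ttool [ 0.19  0.1  -0.02] yaw 1.2937 pitch(x-axis z) 0.0015 xz 0.0013 along 0.2049 lat 0.4291 op 0.685
```

Request:
drive_tool(
  moves=[
    [[0,0,0],[0.008,-0.0004,0.0],0.05],
    [[0,0,0],[0.008,0,0],0.05],
    [[0,0,0],[0.008,0,0],0.05],
    [[0,0,0],[0,0,0],0.05],
  ],
)

```text
time: 5.98
eef_pos: [0.4762, 0.0969, 0.1055]
tcp_rot: [0.798, 0.603, 0.001, -0.0]
contact_force: [-0.0, 2.1, -2.7]
opening: 0.691
finger_force: 31.4
```

```bash
python3 st.py
```

```text
t 5.97 pos [0.4762 0.0969 0.1055] Ftool [ 2.  -0.6  2.7] Ttool [ 0.09  0.27 -0.01] yaw 1.294 pitch(x-axis z) 0.0021 xz 0.0015 along 0.2294 lat 0.4284 op 0.691
```

Request:
drive_tool(
  moves=[
    [[0,0,0],[0.008,-0.0002,0.0],0.05],
    [[0,0,0],[0.008,-0.0002,0],0.05],
    [[0,0,0],[0.006,0,0],0.05],
    [[0,0,0],[0.004,0,0],0.05],
    [[0,0,0],[0,0,0],0.05],
  ],
)

```text
time: 6.6
eef_pos: [0.4826, 0.1213, 0.1053]
tcp_rot: [0.798, 0.603, 0.001, 0.0]
contact_force: [2.6, 0.6, -2.8]
opening: 0.689
finger_force: 31.4
```

```bash
python3 st.py
```

```text
t 6.6 pos [0.4826 0.1213 0.1053] Ftool [1.3 2.4 2.8] Ttool [-0.26  0.16  0.05] yaw 1.2938 pitch(x-axis z) 0.0011 xz 0.001 along 0.2546 lat 0.4275 op 0.689
```

Request:
drive_tool(
  moves=[
    [[0,0,0],[0.003,0.0004,0.0],0.05],
    [[0,0,0],[0.003,0,0],0.05],
    [[0,0,0],[0,0,0],0.05],
  ],
)

```text
time: 6.98
eef_pos: [0.4842, 0.1268, 0.1052]
tcp_rot: [0.798, 0.603, 0.0, -0.0]
contact_force: [1.0, 0.3, -1.5]
opening: 0.691
finger_force: 31.5
```

Request:
drive_tool(
  moves=[
    [[0,0,0],[0.002,0,0],0.05],
    [[0,0,0],[0,0,0],0.05],
  ],
)

```text
time: 7.22
eef_pos: [0.4847, 0.1286, 0.1052]
tcp_rot: [0.798, 0.603, 0.0, -0.0]
contact_force: [-0.1, -0.4, -1.4]
opening: 0.688
finger_force: 31.5
```

```bash
python3 st.py
```

```text
t 7.22 pos [0.4847 0.1286 0.1052] Ftool [-0.5  0.   1.4] Ttool [0.01 0.   0.01] yaw 1.2939 pitch(x-axis z) 0.0001 xz -0.0001 along 0.2622 lat 0.4275 op 0.688
```

Request:
drive_tool(
  moves=[
    [[0,0,0],[0.0015,0,0],0.05],
    [[0,0,0],[0,0,0],0.05],
  ],
)

```text
time: 7.48
eef_pos: [0.4851, 0.13, 0.1052]
tcp_rot: [0.798, 0.603, 0.0, -0.0]
contact_force: [0.5, 0.1, -1.4]
opening: 0.688
finger_force: 31.5
```

Request:
drive_tool(
  moves=[
    [[0,0,0],[0.0015,0,0],0.05],
    [[0,0,0],[0,0,0],0.05],
  ],
)

```text
time: 7.72
eef_pos: [0.4855, 0.1314, 0.1051]
tcp_rot: [0.798, 0.603, -0.0, -0.0]
contact_force: [-0.5, 0.2, -1.4]
opening: 0.69
finger_force: 31.5
```

Request:
drive_tool(
  moves=[
    [[0,0,0],[0.001,0,0],0.05],
    [[0,0,0],[0,0,0],0.05],
  ],
)

```text
time: 7.98
eef_pos: [0.4857, 0.1321, 0.1051]
tcp_rot: [0.798, 0.603, -0.0, 0.0]
contact_force: [-0.5, -1.6, 0.1]
opening: 0.691
finger_force: 31.6
```

```bash
python3 st.py
```

```text
t 7.97 pos [0.4857 0.1321 0.1051] Ftool [-1.6 -0.  -0.1] Ttool [-0.02 -0.26  0.08] yaw 1.2939 pitch(x-axis z) -0.0008 xz -0.0002 along 0.2658 lat 0.4274 op 0.691
```

Request:
drive_tool(
  moves=[
    [[0,0,0],[0.0008,0,0],0.05],
    [[0,0,0],[0,0,0],0.05],
  ],
)

```text
time: 8.22
eef_pos: [0.4859, 0.1328, 0.1051]
tcp_rot: [0.798, 0.603, -0.0, 0.0]
contact_force: [-1.5, -3.0, -0.6]
opening: 0.692
finger_force: 31.6
```

```bash
python3 st.py
```

```text
t 8.22 pos [0.4859 0.1328 0.1051] Ftool [-3.3 -0.6  0.6] Ttool [ 0.04 -0.43  0.08] yaw 1.2938 pitch(x-axis z) -0.0008 xz -0.0003 along 0.2665 lat 0.4274 op 0.692
```

Request:
drive_tool(
  moves=[
    [[0,0,0],[0,0,0],0.07],
    [[0,0,0],[0,0,0],0.085],
    [[0,0,0],[0,0,0],0.085],
    [[0,0,0],[0,0,-0.05],0.085],
    [[0,0,0],[0,0,-0.05],0.085],
  ],
)

```text
time: 8.85
eef_pos: [0.4855, 0.1332, 0.2057]
tcp_rot: [0.798, 0.603, -0.001, -0.001]
contact_force: [0.9, -0.1, 0.1]
opening: 0.995
finger_force: 0.0
```

```bash
python3 -c "
from h import *
go([.543,-.291,.1],1.4376)
W=ctrl.read_camera('wrist');pickle.dump(W,open('w4.pkl','wb'));cv2.imwrite('pics/w4.png',W['image'][:,:,::-1])"
```

```text
t 8.85 pos [0.4855 0.1332 0.2057] rv [-0.002  0.    -0.144] shift before turn [-0.3923  0.1715  0.1055] shift after turn [-0.4128  0.1133  0.1057] F [ 0.9 -0.1  0.1]
```

View pics/w4.png

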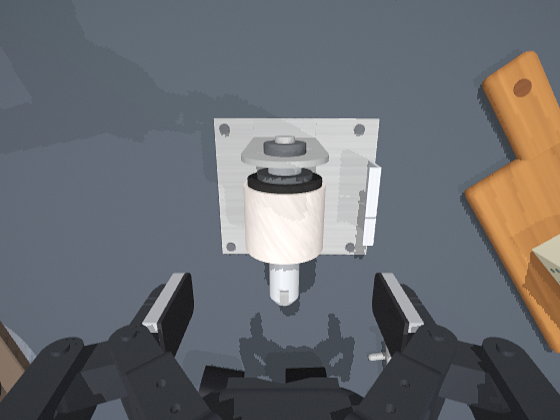

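The wide roll (285,220) sits flush against the black brake disc and the spindle end is free. Next is the narrow roll.

Request:
drive_tool(
  moves=[
    [[0,0,0],[-0.0558,0.0244,0],0.085],
    [[0,0,0],[-0.0558,0.0244,0],0.085],
    [[0,0,0],[-0.0558,0.0244,0],0.085],
    [[0,0,0],[-0.0558,0.0244,0],0.085],
    [[0,0,0],[-0.0558,0.0244,0],0.085],
  ],
)

```text
time: 9.52
eef_pos: [0.5273, -0.1705, 0.2053]
tcp_rot: [0.798, 0.603, 0.0, 0.0]
contact_force: [0.8, 0.6, -0.3]
opening: 0.99
finger_force: 0.0
```

Request:
drive_tool(
  moves=[
    [[0,0,0],[-0.0378,0.0165,0.033],0.085],
    [[0,0,0],[-0.0378,0.0165,0.033],0.085],
    [[0,0,-0.144],[-0.0378,0.0165,0.033],0.085],
    [[0,0,0],[0,0,0],0.085],
  ],
)

```text
time: 10.02
eef_pos: [0.5419, -0.2924, 0.1021]
tcp_rot: [0.754, 0.657, -0.001, -0.003]
contact_force: [-1.0, 0.8, -0.1]
opening: 0.992
finger_force: 0.0
```

```bash
python3 -c "
from h import *
go([.543,-.2925,.045],1.4376)
s=ctrl.get_state();tc=s['eef_pos'][:2]
W=ctrl.read_camera('wrist');pickle.dump(W,open('w5.pkl','wb'))
w=(W['image'].min(2)>185).astype(np.uint8);n,l,st,ce=cv2.connectedComponentsWithStats(w[150:,:])
for k in st[1:][st[1:,4]>300]:print(k+[0,150,0,0,0])
cv2.imwrite('pics/w5.png',W['image'][:,:,::-1])
"
```

```text
t 10.03 pos [ 0.5419 -0.2924  0.1021] rv [-0.005 -0.003 -0.003] shift before turn [-0.0001  0.0015  0.0571] shift after turn [0.0001 0.0011 0.0571] F [-1.   0.8 -0.1]
[ 237  176   99  116 7097]
[262 296  49  10 317]
```

View pics/w5.png

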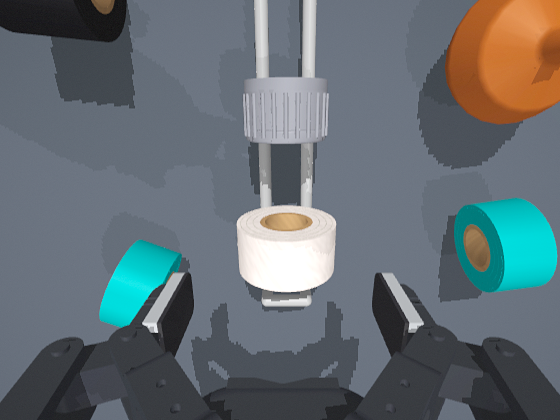

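The narrow roll is centred at (286,245) and the turquoise look-alike (140,285) is beside the left finger. I'll check that clearance and the roll's position along its axis.

```bash
python3 -c "
from h import *
W=pickle.load(open('w5.pkl','rb'));tc=np.array([.5419,-.2924])
a=np.array([np.cos(1.4346),np.sin(1.4346)]);b=np.array([a[1],-a[0]])
for n,uv,z in [('front',(286,240),.077),('back',(286,289),.077),('tq right near top',(181,262),.04),('tq right low',(177,275),.02),('tq front',(140,242),.045),('tq back',(130,325),.03),('rollL',(238,232),.047),('rollR',(335,231),.047)]:
  p=ray(W,uv,z)[:2]-tc;print(n,'ax',(p@a).round(4),'lat',(p@b).round(4))"
```

```text
front ax 0.0154 lat 0.0022
back ax -0.014 lat 0.0023
tq right near top ax -0.0176 lat -0.0672
tq right low ax -0.0394 lat -0.0786
tq front ax -0.0008 lat -0.0899
tq back ax -0.0766 lat -0.115
rollL ax 0.0071 lat -0.0272
rollR ax 0.0079 lat 0.0326
```

Request:
drive_tool(
  moves=[
    [[0,0,0],[0.0005,0.002,0.0],0.078],
    [[0,0,0],[0,0,0.028],0.078],
    [[0,0,0],[0,0,0.027],0.078],
    [[0,0,0],[0,0,0],0.05],
    [[0,0,0],[0,0,0],0.05],
  ],
  grip_force=25,
)

```text
time: 10.7
eef_pos: [0.5469, -0.2909, 0.0532]
tcp_rot: [0.752, 0.659, 0.0, 0.002]
contact_force: [0.1, 0.2, -0.6]
opening: 0.688
finger_force: 29.4
```

Request:
drive_tool(
  moves=[
    [[0,0,0],[0,0,0],0.05],
    [[0,0,0],[0,0,0],0.05],
  ],
)

```text
time: 10.95
eef_pos: [0.5463, -0.2913, 0.0523]
tcp_rot: [0.753, 0.659, 0.0, 0.001]
contact_force: [0.8, 0.1, -0.6]
opening: 0.689
finger_force: 29.4
```

```bash
python3 -c "
from h import *
go([.4536,.0232,.1056],1.294)"; python3 st.py
```

```text
t 10.95 pos [ 0.5463 -0.2913  0.0523] rv [0.002 0.001 0.144] shift before turn [ 0.2994 -0.1335 -0.0538] shift after turn [ 0.2772 -0.1751 -0.0533] F [ 0.8  0.1 -0.6]
t 10.95 pos [ 0.5463 -0.2913  0.0523] Ftool [0.2 0.8 0.6] Ttool [-0.01 -0.02 -0.02] yaw 1.4378 pitch(x-axis z) -0.001 xz 0.0018 along -0.1225 lat 0.6069 op 0.689
```

Request:
drive_tool(
  moves=[
    [[0,0,0],[0,0,-0.06],0.05],
    [[0,0,0],[0.0523,-0.0217,0],0.05],
    [[0,0,0],[0.0523,-0.0217,0],0.05],
    [[0,0,0],[0.0523,-0.0217,0],0.05],
    [[0,0,0],[0.0523,-0.0217,0],0.05],
  ],
)

```text
time: 11.58
eef_pos: [0.487, -0.0707, 0.1117]
tcp_rot: [0.753, 0.658, 0.0, 0.001]
contact_force: [0.4, 0.4, -0.6]
opening: 0.687
finger_force: 29.4
```

Request:
drive_tool(
  moves=[
    [[0,0,0.144],[0.0523,-0.0217,0],0.05],
    [[0,0,0],[0.02,0,0],0.05],
    [[0,0,0],[0,0,0],0.05],
  ],
)

```text
time: 11.95
eef_pos: [0.4785, 0.0029, 0.1117]
tcp_rot: [0.797, 0.604, 0.0, 0.001]
contact_force: [0.6, -0.2, -0.4]
opening: 0.689
finger_force: 29.4
```

```bash
python3 -c "
from h import *
go([.4586,.0368,.1103],1.294)"
```

```text
t 11.95 pos [0.4785 0.0029 0.1117] rv [0.001 0.    0.003] shift before turn [ 0.0273 -0.0284  0.0014] shift after turn [ 0.0272 -0.0284  0.0014] F [ 0.6 -0.2 -0.4]
```

Request:
drive_tool(
  moves=[
    [[0,0,0],[0.01,-0.0284,0.0014],0.05],
    [[0,0,0],[0.013,0,0],0.05],
    [[0,0,0],[0,0,0],0.05],
  ],
)

```text
time: 12.32
eef_pos: [0.4584, 0.0314, 0.1103]
tcp_rot: [0.798, 0.603, 0.001, 0.001]
contact_force: [0.2, -0.0, -0.4]
opening: 0.689
finger_force: 29.4
```

```bash
python3 -c "
from h import *
go([.4586,.0368,.1103],1.294)
W=ctrl.read_camera('wrist');pickle.dump(W,open('w6.pkl','wb'))
i=W['image'][0:330,180:380];cv2.imwrite('pics/w6.png',cv2.resize(i,None,fx=1.8,fy=1.8)[:,:,::-1])"
```

```text
t 12.32 pos [0.4584 0.0314 0.1103] rv [ 0.002 -0.     0.   ] shift before turn [ 0.0052 -0.0013  0.    ] shift after turn [ 0.0052 -0.0013  0.    ] F [ 0.2 -0.  -0.4]
```

View pics/w6.png

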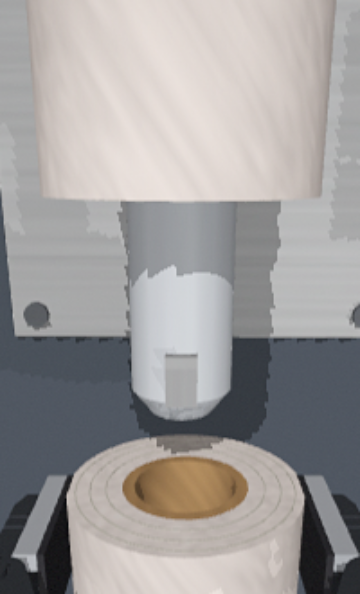

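The tip (181,415) lines up with the hole (185,488) to about 1 mm, and the roll needs to move left. I've now viewed 11 pictures, one over the limit of 10. That was my miscount, so I'll view no more and work from numbers and forces.

Request:
drive_tool(
  moves=[
    [[0,0,0],[0.006,-0.0012,0],0.05],
    [[0,0,0],[0.006,0,0],0.05],
    [[0,0,0],[0.006,0,0],0.05],
    [[0,0,0],[0.004,0,0],0.05],
    [[0,0,0],[0,0,0],0.05],
  ],
)

```text
time: 13.0
eef_pos: [0.4622, 0.0535, 0.1097]
tcp_rot: [0.798, 0.603, -0.0, 0.0]
contact_force: [-0.2, 0.7, -1.5]
opening: 0.69
finger_force: 29.4
```

```bash
sed -i 's/1\.28)/1.294)/g' st.py; python3 st.py
```

```text
t 13.0 pos [0.4622 0.0535 0.1097] Ftool [ 0.7 -0.4  1.5] Ttool [0.01 0.05 0.01] yaw 1.2945 pitch(x-axis z) -0.0001 xz -0.0 along 0.1778 lat 0.43 op 0.69
```

Request:
drive_tool(
  moves=[
    [[0,0,0],[0.004,0.0004,-0.0002],0.05],
    [[0,0,0],[0.004,0,0],0.05],
    [[0,0,0],[0,0,0],0.05],
  ],
)

```text
time: 13.38
eef_pos: [0.465, 0.061, 0.1099]
tcp_rot: [0.798, 0.603, 0.0, 0.0]
contact_force: [2.2, 0.3, -1.5]
opening: 0.688
finger_force: 29.3
```

Request:
drive_tool(
  moves=[
    [[0,0,0],[0.004,0,0],0.05],
    [[0,0,0],[0.004,0,0],0.05],
    [[0,0,0],[0,0,0],0.05],
  ],
)

```text
time: 13.75
eef_pos: [0.4673, 0.0686, 0.11]
tcp_rot: [0.798, 0.603, 0.0, 0.0]
contact_force: [2.5, -1.1, -2.4]
opening: 0.69
finger_force: 29.2
```

```bash
python3 st.py
```

```text
t 13.75 pos [0.4673 0.0686 0.11  ] Ftool [-0.4  2.7  2.4] Ttool [-0.47 -0.13  0.02] yaw 1.2939 pitch(x-axis z) 0.0003 xz 0.0011 along 0.1937 lat 0.4308 op 0.69
```

Request:
drive_tool(
  moves=[
    [[0,0,0],[0.004,0.0007,0.0003],0.05],
    [[0,0,0],[0.006,0,0],0.05],
    [[0,0,0],[0.006,0,0],0.05],
    [[0,0,0],[0.004,0,0],0.05],
    [[0,0,0],[0,0,0],0.05],
  ],
)

```text
time: 14.38
eef_pos: [0.4732, 0.0881, 0.1097]
tcp_rot: [0.798, 0.603, 0.0, -0.0]
contact_force: [0.6, 0.2, 0.5]
opening: 0.687
finger_force: 29.6
```

```bash
python3 st.py
```

```text
t 14.38 pos [0.4732 0.0881 0.1097] Ftool [ 0.4  0.5 -0.5] Ttool [-0.07  0.04  0.01] yaw 1.2942 pitch(x-axis z) 0.0008 xz 0.0001 along 0.2141 lat 0.4311 op 0.687
```

Request:
drive_tool(
  moves=[
    [[0,0,0],[0.0025,0,0],0.05],
    [[0,0,0],[0.0025,0,0],0.05],
    [[0,0,0],[0,0,0],0.05],
  ],
)

```text
time: 14.75
eef_pos: [0.4745, 0.0925, 0.1097]
tcp_rot: [0.798, 0.603, 0.0, -0.0]
contact_force: [-0.5, 0.6, 0.5]
opening: 0.683
finger_force: 29.6
```

Request:
drive_tool(
  moves=[
    [[0,0,0],[0.0015,0,0],0.05],
    [[0,0,0],[0,0,0],0.05],
  ],
)

```text
time: 15.0
eef_pos: [0.4748, 0.0938, 0.1096]
tcp_rot: [0.798, 0.603, 0.0, -0.0]
contact_force: [1.6, -0.2, 0.2]
opening: 0.686
finger_force: 29.6
```

Request:
drive_tool(
  moves=[
    [[0,0,0],[0.001,0,0],0.05],
    [[0,0,0],[0,0,0],0.05],
  ],
)

```text
time: 15.25
eef_pos: [0.4751, 0.0947, 0.1096]
tcp_rot: [0.798, 0.603, 0.0, 0.0]
contact_force: [0.7, 0.4, 0.3]
opening: 0.691
finger_force: 29.6
```

```bash
python3 st.py
```

```text
t 15.25 pos [0.4751 0.0947 0.1096] Ftool [ 0.6  0.5 -0.3] Ttool [-0.08 -0.04 -0.04] yaw 1.2937 pitch(x-axis z) 0.0001 xz 0.0001 along 0.221 lat 0.4312 op 0.691
```

Request:
drive_tool(
  moves=[
    [[0,0,0],[0.001,0,0],0.05],
    [[0,0,0],[0,0,0],0.05],
  ],
)

```text
time: 15.5
eef_pos: [0.4753, 0.0958, 0.1096]
tcp_rot: [0.798, 0.603, 0.0, -0.0]
contact_force: [-0.3, 0.3, 0.6]
opening: 0.691
finger_force: 29.6
```

Request:
drive_tool(
  moves=[
    [[0,0,0],[0.001,0,0],0.05],
    [[0,0,0],[0,0,0],0.05],
  ],
)

```text
time: 15.75
eef_pos: [0.4756, 0.0968, 0.1096]
tcp_rot: [0.798, 0.603, 0.0, -0.0]
contact_force: [0.0, 0.0, -0.1]
opening: 0.693
finger_force: 29.6
```

```bash
python3 st.py
```

```text
t 15.75 pos [0.4756 0.0968 0.1096] Ftool [ 0.  -0.   0.1] Ttool [0.04 0.01 0.03] yaw 1.2938 pitch(x-axis z) 0.0003 xz -0.0002 along 0.2231 lat 0.431 op 0.693
```

Request:
drive_tool(
  moves=[
    [[0,0,0],[0.001,0,0],0.05],
    [[0,0,0],[0,0,0],0.05],
  ],
)

```text
time: 16.0
eef_pos: [0.4756, 0.0977, 0.1093]
tcp_rot: [0.798, 0.603, -0.0, -0.0]
contact_force: [0.7, 0.2, -1.4]
opening: 0.688
finger_force: 29.4
```

Request:
drive_tool(
  moves=[
    [[0,0,0],[0.001,0,0],0.05],
    [[0,0,0],[0,0,0],0.05],
  ],
)

```text
time: 16.25
eef_pos: [0.4761, 0.0986, 0.1095]
tcp_rot: [0.798, 0.603, -0.0, -0.0]
contact_force: [0.7, -0.2, -1.1]
opening: 0.686
finger_force: 29.4
```

```bash
python3 st.py
```

```text
t 16.25 pos [0.4761 0.0986 0.1095] Ftool [-0.   0.7  1.1] Ttool [ 0.01 -0.05  0.01] yaw 1.2939 pitch(x-axis z) -0.0 xz -0.0003 along 0.225 lat 0.431 op 0.686
```

Request:
drive_tool(
  moves=[
    [[0,0,0],[0.001,0,0],0.05],
    [[0,0,0],[0,0,0],0.05],
  ],
)

```text
time: 16.5
eef_pos: [0.4764, 0.0994, 0.1096]
tcp_rot: [0.798, 0.603, -0.0, 0.0]
contact_force: [0.2, -1.8, -0.6]
opening: 0.687
finger_force: 29.8
```

Request:
drive_tool(
  moves=[
    [[0,0,0],[0.001,0,0],0.05],
    [[0,0,0],[0,0,0],0.05],
  ],
)

```text
time: 16.75
eef_pos: [0.4766, 0.1, 0.1096]
tcp_rot: [0.798, 0.603, -0.001, 0.0]
contact_force: [-1.3, -4.1, -0.2]
opening: 0.69
finger_force: 30.9
```

```bash
python3 st.py
```

```text
t 16.75 pos [0.4766 0.1    0.1096] Ftool [-4.2 -0.1  0.2] Ttool [ 0.01 -0.57  0.04] yaw 1.294 pitch(x-axis z) -0.0012 xz -0.0004 along 0.2265 lat 0.4311 op 0.69
```

Request:
drive_tool(
  moves=[
    [[0,0,0],[-0.0004,0,0],0.07],
    [[0,0,0],[0,0,0],0.085],
    [[0,0,0],[0,0,0],0.085],
    [[0,0,0],[0,0,-0.045],0.085],
    [[0,0,0],[0,0,-0.045],0.085],
  ],
)

```text
time: 17.38
eef_pos: [0.4762, 0.1003, 0.2001]
tcp_rot: [0.798, 0.603, -0.0, -0.001]
contact_force: [0.7, 0.5, -0.3]
opening: 0.993
finger_force: 0.0
```

Request:
drive_tool(
  moves=[
    [[0,0,0],[-0.0563,0.0322,0],0.085],
    [[0,0,0],[-0.0563,0.0322,0],0.085],
    [[0,0,0],[-0.0563,0.0322,0],0.085],
    [[0,0,0],[-0.0563,0.0322,0],0.085],
    [[0,0,-0.144],[-0.0563,0.0322,0],0.085],
  ],
)

```text
time: 18.0
eef_pos: [0.5522, -0.2051, 0.1999]
tcp_rot: [0.751, 0.66, 0.0, 0.0]
contact_force: [1.1, -0.3, 1.3]
opening: 0.996
finger_force: 0.0
```

```bash
python3 -c "
from h import *
go([.5545,-.215,.09],1.4376)"
```

```text
t 18.0 pos [ 0.5522 -0.2051  0.1999] rv [ 0.001 -0.     0.004] shift before turn [-0.0095  0.0035  0.1099] shift after turn [-0.0095  0.0036  0.1099] F [ 1.1 -0.3  1.3]
```

Request:
drive_tool(
  moves=[
    [[0,0,0.004],[-0.0089,0.0045,0.04],0.07],
    [[0,0,0],[0,0,0.04],0.07],
    [[0,0,0],[0,0,0],0.07],
  ],
)

```text
time: 18.38
eef_pos: [0.5525, -0.2114, 0.1155]
tcp_rot: [0.754, 0.657, -0.001, -0.004]
contact_force: [-0.5, 0.3, -0.2]
opening: 0.82
finger_force: 0.0
```

```bash
python3 -c "
from h import *
go([.5555,-.2145,.042],1.4376)
W=pickle.load(open('w5.pkl','rb'));tc=np.array([.5419,-.2924])
for n,uv,z in [('capfront',(286,79),.062),('capback',(286,142),.05),('capbacktop',(286,138),.062),('L',(243,110),.039),('R',(329,110),.039)]:
  print(n,ray(W,uv,z).round(4))
W=ctrl.read_camera('wrist');pickle.dump(W,open('w7.pkl','wb'))
g=W['image'].astype(int)
for r in range(190,330,6):print(r,g[r,286],g[r,240:340:6].sum(1))
"
```

```text
t 18.38 pos [ 0.5525 -0.2114  0.1155] rv [-0.008 -0.004 -0.004] shift before turn [-0.003   0.004   0.0735] shift after turn [-0.0027  0.0034  0.0735] F [-0.5  0.3 -0.2]
capfront [ 0.5567 -0.1996  0.062 ]
capback [ 0.5525 -0.231   0.05  ]
capbacktop [ 0.553  -0.2275  0.062 ]
L [ 0.5306 -0.2113  0.039 ]
R [ 0.5789 -0.2179  0.039 ]
190 [113 122 134] [369 374 371 371 648 599 372 369 374 373 539 724 395 397 397 400 394]
196 [115 124 137] [373 371 372 374 644 602 371 372 373 372 553 658 398 395 400 396 397]
202 [137 141 151] [373 378 375 374 643 609 393 414 410 411 555 662 396 401 401 398 398]
208 [186 187 198] [372 370 372 479 471 474 522 557 578 557 479 472 471 395 396 395 398]
214 [163 163 174] [372 373 439 472 470 435 522 503 529 537 492 471 471 475 394 400 400]
220 [151 152 162] [403 370 367 494 471 472 472 468 471 469 471 471 501 445 399 397 399]
226 [199 200 209] [396 398 580 509 548 576 600 611 614 558 542 519 478 438 396 397 396]
232 [199 200 209] [397 400 606 477 548 576 591 608 607 606 593 542 625 492 398 398 397]
238 [202 204 213] [398 400 569 492 539 572 620 611 537 487 585 5
[... 643 characters left out ...]
 [ 87  93 102] [394 394 394 371 395 702 277 280 279 247 615 669 396 395 398 396 395]
292 [122 130 144] [395 396 395 385 362 701 395 393 383 370 620 666 396 397 395 395 398]
298 [122 131 144] [391 395 395 372 350 701 393 396 400 369 626 664 395 402 398 396 395]
304 [122 131 144] [395 395 395 371 358 704 394 399 396 370 629 663 393 277 404 393 395]
310 [123 131 145] [396 391 397 368 298 701 393 396 396 369 628 655 396 280 278 398 396]
316 [161 163 165] [400 367 484 487 486 699 486 486 488 485 631 649 484 344 346 401 395]
322 [238 238 240] [400 684 713 713 706 696 718 716 716 687 633 638 616 517 519 396 392]
328 [122 130 144] [399 393 398 396 368 696 392 393 394 371 636 646 403 281 276 400 392]
```

```bash
python3 -c "
from h import *
W=pickle.load(open('w7.pkl','rb'))
for n,uv,z in [('front',(285,222),.062),('back',(285,271),.062),('L',(250,232),.05),('R',(320,232),.05)]:print(n,ray(W,uv,z).round(4))
go([.5555,-.2145,.042],1.4376)
"
```

```text
front [ 0.5561 -0.1974  0.062 ]
back [ 0.5516 -0.2307  0.062 ]
L [ 0.5319 -0.2059  0.05  ]
R [ 0.5772 -0.212   0.05  ]
t 18.43 pos [ 0.5542 -0.2121  0.1184] rv [-0.003 -0.002 -0.004] shift before turn [-0.0024  0.0019  0.0763] shift after turn [-0.0022  0.0017  0.0764] F [-0.1  0.4  0.2]
```

Request:
drive_tool(
  moves=[
    [[0,0,0],[-0.002,0.001,0.03],0.07],
    [[0,0,0],[0,0,0.03],0.07],
    [[0,0,0],[0,0,0.017],0.07],
    [[0,0,0],[0,0,0],0.07],
    [[0,0,0],[0,0,0],0.035],
  ],
  grip_force=35,
)

```text
time: 19.05
eef_pos: [0.5569, -0.2153, 0.0445]
tcp_rot: [0.754, 0.657, 0.0, 0.001]
contact_force: [0.9, -0.2, -0.7]
opening: 0.617
finger_force: 0.0
```

Request:
drive_tool(
  moves=[
    [[0,0,0],[0,0,0],0.035],
    [[0,0,0],[0,0,0],0.035],
    [[0,0,0],[0,0,0],0.035],
  ],
)

```text
time: 19.42
eef_pos: [0.5542, -0.2148, 0.0446]
tcp_rot: [0.753, 0.657, -0.002, -0.002]
contact_force: [-8.6, 1.2, 7.4]
opening: 0.522
finger_force: 35.3
```

```bash
python3 st.py
```

```text
t 19.43 pos [ 0.5542 -0.2148  0.0446] Ftool [ 0.1 -8.7 -7.3] Ttool [1.48 0.   0.  ] yaw 1.4349 pitch(x-axis z) 0.0001 xz -0.0054 along -0.0552 lat 0.5918 op 0.522
```

Request:
drive_tool(
  moves=[
    [[0,0,0],[0,0,0],0.056],
    [[0,0,0],[0,-0.003,0],0.056],
    [[0,0,0],[0,0,0],0.056],
    [[0,0,0],[0,0,0],0.035],
    [[0,0,0],[0,0,0],0.035],
  ],
)

```text
time: 20.05
eef_pos: [0.5532, -0.2146, 0.0429]
tcp_rot: [0.754, 0.657, 0.0, 0.001]
contact_force: [1.1, -0.3, 0.0]
opening: 0.525
finger_force: 36.4
```

Request:
drive_tool(
  moves=[
    [[0,0,0],[0,0,0],0.035],
  ],
)

```text
time: 20.18
eef_pos: [0.5532, -0.2146, 0.0429]
tcp_rot: [0.754, 0.657, 0.0, 0.001]
contact_force: [0.5, -0.4, 1.5]
opening: 0.52
finger_force: 36.4
```

```bash
python3 st.py
```

```text
t 20.18 pos [ 0.5532 -0.2146  0.0429] Ftool [-0.3  0.5 -1.5] Ttool [-0.2   0.03 -0.04] yaw 1.4338 pitch(x-axis z) -0.0003 xz 0.0011 along -0.0552 lat 0.5907 op 0.52
```

Request:
drive_tool(
  moves=[
    [[0,0,0],[0,0,-0.06],0.035],
    [[0,0,0],[0.04,-0.0256,-0.006],0.035],
    [[0,0,0],[0.04,-0.0256,0],0.035],
    [[0,0,0],[0.04,-0.0256,0],0.035],
    [[0,0,0],[0.04,-0.0256,0],0.035],
  ],
)

```text
time: 20.8
eef_pos: [0.4718, -0.0406, 0.1082]
tcp_rot: [0.754, 0.657, -0.0, -0.001]
contact_force: [0.5, 1.1, 0.2]
opening: 0.524
finger_force: 36.4
```

Request:
drive_tool(
  moves=[
    [[0,0,0.14],[0.0365,-0.0256,0],0.035],
    [[0,0,0],[0.02,0,0],0.035],
    [[0,0,0],[0,0,0],0.035],
  ],
)

```text
time: 21.18
eef_pos: [0.4577, 0.018, 0.1084]
tcp_rot: [0.797, 0.604, -0.0, -0.0]
contact_force: [1.1, -0.4, -0.5]
opening: 0.52
finger_force: 36.4
```

```bash
python3 -c "
from h import *
go([.4587,.0371,.1089],1.294)"
```

```text
t 21.18 pos [0.4577 0.018  0.1084] rv [-0.001  0.     0.003] shift before turn [ 0.0187 -0.0042 -0.0005] shift after turn [ 0.0187 -0.0043 -0.0005] F [ 1.1 -0.4 -0.5]
```

Next I correct the offset, then step on slowly, feeling for the spindle.

Request:
drive_tool(
  moves=[
    [[0,0,0.003],[0,-0.0042,-0.0005],0.035],
    [[0,0,0],[0.01,0,0],0.035],
    [[0,0,0],[0.008,0,0],0.035],
    [[0,0,0],[0,0,0],0.035],
  ],
)

```text
time: 21.68
eef_pos: [0.4594, 0.0358, 0.1091]
tcp_rot: [0.799, 0.602, 0.0, 0.0]
contact_force: [-0.0, 0.9, -0.7]
opening: 0.519
finger_force: 36.4
```

```bash
python3 st.py; python3 -c "
from h import *
go([.4587,.0371,.1089],1.294)
W=ctrl.read_camera('wrist');g=W['image'].astype(int).sum(2)
for r in range(185,262,5):print(r,g[r,236:336:5])"
```

```text
t 21.68 pos [0.4594 0.0358 0.1091] Ftool [ 0.8 -0.3  0.7] Ttool [ 0.01 -0.05  0.04] yaw 1.2914 pitch(x-axis z) -0.0 xz 0.0 along 0.1599 lat 0.4321 op 0.519
t 21.68 pos [0.4594 0.0358 0.1091] rv [ 0.     0.    -0.003] shift before turn [ 0.0011 -0.001   0.0002] shift after turn [ 0.0011 -0.001   0.0002] F [-0.   0.9 -0.7]
185 [633 644 641 645 667 673 655 653 658 670 670 668 654 655 666 665 651 628
 615 603]
190 [635 642 645 641 653 675 670 656 657 659 673 669 661 646 652 658 656 649
 631 607]
195 [622 641 658 637 639 665 680 666 652 660 663 673 662 656 641 649 653 636
 633 621]
200 [638 641 654 657 640 644 669 681 662 649 658 664 673 655 648 634 643 635
 609 625]
205 [650 638 648 664 646 639 649 674 681 658 652 656 668 667 646 633 628 632
 619 610]
210 [651 654 649 657 667 645 636 661 679 674 654 652 652 669 657 638 621 622
 616 601]
215 [451 637 663 654 661 659 646 638 667 681 665 652 650 654 667 652 571 351
 152 261]
220 [257 258 254 260 393 417 436 409 361 359 365 443 431 404 378 174 170 176
 171 257]
225 [256 262 255 257 393 422 439 424 377 376 376 450 436 405 381 170 176 178
 172 261]
230 [253 259 260 257 228 397 441 460 378 376 376 450 435 410 168 175 167 173
 177 260]
235 [254 258 256 264 179 271 403 416 376 375 367 449 443 197 171 173 177 174
 174 256]
240 [253 259 257 253 175 174 350 458 418 434 458 423 227 175 170 172 174 167
 172 258]
245 [259 258 252 205 188 194 188 194 189 181 181 189 191 189 191 193 181 169
 170 259]
250 [252 301 317 315 321 262 208 233 244 260 276 274 261 196 191 185 315 312
 212 255]
255 [318 309 316 310 308 289 337 366 251 253 268 409 253 307 321 313 312 310
 311 273]
260 [314 309 316 314 214 295 343 267 233 397 407 267 331 355 321 248 314 317
 314 319]
```

Request:
drive_tool(
  moves=[
    [[0,0,-0.003],[0.005,-0.0009,0.0001],0.035],
    [[0,0,0],[0.005,0,0],0.035],
    [[0,0,0],[0.004,0,0],0.035],
    [[0,0,0],[0.002,0,0],0.035],
    [[0,0,0],[0,0,0],0.035],
  ],
)

```text
time: 22.35
eef_pos: [0.4627, 0.0512, 0.109]
tcp_rot: [0.798, 0.603, -0.0, -0.0]
contact_force: [0.3, 0.7, -0.3]
opening: 0.523
finger_force: 36.4
```

```bash
python3 st.py
```

```text
t 22.35 pos [0.4627 0.0512 0.109 ] Ftool [0.7 0.1 0.3] Ttool [-0.01 -0.02  0.05] yaw 1.2941 pitch(x-axis z) -0.0 xz -0.0001 along 0.1757 lat 0.4311 op 0.523
```

Request:
drive_tool(
  moves=[
    [[0,0,0],[0.003,0,0],0.035],
    [[0,0,0],[0.003,0,0],0.035],
    [[0,0,0],[0,0,0],0.035],
  ],
)

```text
time: 22.72
eef_pos: [0.4645, 0.057, 0.1092]
tcp_rot: [0.798, 0.603, 0.0, 0.0]
contact_force: [0.7, 0.0, 0.1]
opening: 0.524
finger_force: 36.4
```

Request:
drive_tool(
  moves=[
    [[0,0,0],[0.002,0,0],0.035],
    [[0,0,0],[0.002,0,0],0.035],
    [[0,0,0],[0,0,0],0.035],
  ],
)

```text
time: 23.1
eef_pos: [0.4656, 0.0608, 0.1092]
tcp_rot: [0.798, 0.603, 0.0, 0.0]
contact_force: [0.4, 0.3, 1.3]
opening: 0.52
finger_force: 36.5
```

```bash
python3 st.py
```

```text
t 23.1 pos [0.4656 0.0608 0.1092] Ftool [ 0.4  0.3 -1.3] Ttool [-0.07 -0.01  0.05] yaw 1.2938 pitch(x-axis z) 0.0003 xz 0.0004 along 0.1857 lat 0.4313 op 0.52
```

Request:
drive_tool(
  moves=[
    [[0,0,0],[0.002,0,0],0.035],
    [[0,0,0],[0.002,0,0],0.035],
    [[0,0,0],[0,0,0],0.035],
  ],
)

```text
time: 23.48
eef_pos: [0.4667, 0.0648, 0.1091]
tcp_rot: [0.798, 0.603, 0.0, 0.0]
contact_force: [-0.1, 0.4, 1.8]
opening: 0.521
finger_force: 36.5
```

Request:
drive_tool(
  moves=[
    [[0,0,0],[0.0015,0,0],0.035],
    [[0,0,0],[0.0015,0,0],0.035],
    [[0,0,0],[0,0,0],0.035],
  ],
)

```text
time: 23.85
eef_pos: [0.467, 0.0668, 0.109]
tcp_rot: [0.798, 0.603, -0.001, 0.0]
contact_force: [-1.2, -3.8, 3.0]
opening: 0.519
finger_force: 36.7
```

```bash
python3 st.py
```

```text
t 23.85 pos [0.467  0.0668 0.109 ] Ftool [-4.  -0.1 -3. ] Ttool [ 0.07 -0.61 -0.01] yaw 1.2946 pitch(x-axis z) -0.0022 xz -0.0008 along 0.1918 lat 0.431 op 0.519
```

Request:
drive_tool(
  moves=[
    [[0,0,0],[0.001,0,0],0.035],
    [[0,0,0],[0,0,0],0.035],
  ],
)

```text
time: 24.1
eef_pos: [0.4672, 0.0676, 0.109]
tcp_rot: [0.798, 0.603, -0.001, 0.0]
contact_force: [-2.9, -5.5, 3.2]
opening: 0.523
finger_force: 36.7
```

Request:
drive_tool(
  moves=[
    [[0,0,0],[0.001,0,0],0.035],
    [[0,0,0],[0,0,0],0.035],
  ],
)

```text
time: 24.35
eef_pos: [0.4674, 0.0684, 0.109]
tcp_rot: [0.798, 0.603, -0.002, 0.0]
contact_force: [-2.3, -5.9, 2.5]
opening: 0.519
finger_force: 36.7
```

Request:
drive_tool(
  moves=[
    [[0,0,0],[0.001,0,0],0.035],
    [[0,0,0],[0,0,0],0.035],
  ],
)

```text
time: 24.6
eef_pos: [0.4677, 0.0694, 0.109]
tcp_rot: [0.798, 0.603, -0.001, 0.0]
contact_force: [-1.4, -5.1, 2.6]
opening: 0.521
finger_force: 36.7
```

```bash
python3 st.py
```

```text
t 24.6 pos [0.4677 0.0694 0.109 ] Ftool [-5.3  0.  -2.6] Ttool [ 0.17 -0.69 -0.11] yaw 1.2944 pitch(x-axis z) -0.0025 xz -0.0012 along 0.1946 lat 0.4309 op 0.521
```

Request:
drive_tool(
  moves=[
    [[0,0,0],[0.001,0,0],0.035],
    [[0,0,0],[0,0,0],0.035],
  ],
)

```text
time: 24.85
eef_pos: [0.4678, 0.07, 0.1089]
tcp_rot: [0.798, 0.603, -0.002, 0.001]
contact_force: [-2.4, -7.1, 3.5]
opening: 0.523
finger_force: 36.7
```

Request:
drive_tool(
  moves=[
    [[0,0,0],[0.001,0,0],0.035],
    [[0,0,0],[0,0,0],0.035],
  ],
)

```text
time: 25.1
eef_pos: [0.468, 0.0708, 0.1089]
tcp_rot: [0.798, 0.603, -0.002, 0.001]
contact_force: [-3.2, -7.0, 4.2]
opening: 0.523
finger_force: 36.7
```

```bash
python3 st.py
```

```text
t 25.1 pos [0.468  0.0708 0.1089] Ftool [-7.6 -1.2 -4.1] Ttool [ 0.11 -1.13  0.02] yaw 1.295 pitch(x-axis z) -0.0042 xz -0.0014 along 0.196 lat 0.4309 op 0.523
```

Request:
drive_tool(
  moves=[
    [[0,0,0],[0.001,0,0],0.035],
    [[0,0,0],[0,0,0],0.035],
  ],
)

```text
time: 25.35
eef_pos: [0.4682, 0.0712, 0.1089]
tcp_rot: [0.797, 0.603, -0.003, 0.001]
contact_force: [-3.7, -10.9, 4.0]
opening: 0.522
finger_force: 36.8
```

Request:
drive_tool(
  moves=[
    [[0,0,0],[0.0008,0,0],0.035],
    [[0,0,0],[0,0,0],0.035],
  ],
)

```text
time: 25.6
eef_pos: [0.4682, 0.0713, 0.1089]
tcp_rot: [0.797, 0.604, -0.004, 0.001]
contact_force: [-4.0, -12.2, 3.6]
opening: 0.525
finger_force: 36.8
```

```bash
python3 st.py
```

```text
t 25.6 pos [0.4682 0.0713 0.1089] Ftool [-12.9  -0.6  -3.5] Ttool [ 0.15 -1.96 -0.03] yaw 1.296 pitch(x-axis z) -0.0076 xz -0.002 along 0.1965 lat 0.4309 op 0.525
```

Request:
drive_tool(
  moves=[
    [[0,0,0],[-0.002,0,0],0.035],
    [[0,0,0],[0,0,0],0.035],
  ],
)

```text
time: 25.85
eef_pos: [0.4681, 0.0709, 0.1088]
tcp_rot: [0.798, 0.603, -0.001, 0.0]
contact_force: [-1.7, -5.4, 2.3]
opening: 0.52
finger_force: 36.5
```

Request:
drive_tool(
  moves=[
    [[0,0,0],[-0.0015,0,0],0.035],
    [[0,0,0],[0,0,0],0.035],
  ],
)

```text
time: 26.1
eef_pos: [0.4678, 0.0701, 0.1088]
tcp_rot: [0.798, 0.603, -0.001, 0.0]
contact_force: [-2.6, -5.1, 1.5]
opening: 0.522
finger_force: 36.5
```

Request:
drive_tool(
  moves=[
    [[0,0,0],[-0.0015,0,0],0.035],
    [[0,0,0],[0,0,0],0.035],
  ],
)

```text
time: 26.35
eef_pos: [0.4676, 0.0694, 0.1088]
tcp_rot: [0.798, 0.603, 0.0, -0.0]
contact_force: [-0.1, -1.0, 0.3]
opening: 0.52
finger_force: 36.4
```

```bash
python3 st.py
```

```text
t 26.35 pos [0.4676 0.0694 0.1088] Ftool [-1.   0.2 -0.3] Ttool [ 0.09 -0.3  -0.02] yaw 1.2936 pitch(x-axis z) 0.0005 xz -0.0004 along 0.1946 lat 0.4309 op 0.52
```

The force fell from 5 N to 1 N within 0.7 mm, so the catch has taken the spring load. One small tug will confirm it.

Request:
drive_tool(
  moves=[
    [[0,0,0],[-0.001,0,0],0.035],
    [[0,0,0],[0,0,0],0.035],
  ],
)

```text
time: 26.6
eef_pos: [0.4675, 0.069, 0.1089]
tcp_rot: [0.798, 0.603, 0.001, -0.001]
contact_force: [0.3, 2.4, -2.5]
opening: 0.523
finger_force: 36.3
```

```bash
python3 st.py
```

```text
t 26.6 pos [0.4675 0.069  0.1089] Ftool [ 2.4 -0.3  2.5] Ttool [ 0.13  0.5  -0.05] yaw 1.2933 pitch(x-axis z) 0.0019 xz -0.0003 along 0.1942 lat 0.4309 op 0.523
```

The cap resists being pulled back, so it is latched. I'll relax the pull, let go and retreat.

Request:
drive_tool(
  moves=[
    [[0,0,0],[0.0006,0,0],0.035],
    [[0,0,0],[0,0,0],0.06],
    [[0,0,0],[0,0,0],0.075],
    [[0,0,0],[0,0,0],0.075],
    [[0,0,0],[0,0,-0.03],0.075],
  ],
)

```text
time: 27.22
eef_pos: [0.4658, 0.0687, 0.137]
tcp_rot: [0.798, 0.603, -0.002, -0.002]
contact_force: [0.2, 0.5, 1.1]
opening: 0.879
finger_force: 0.0
```

Request:
drive_tool(
  moves=[
    [[0,0,0],[0,0,-0.05],0.075],
    [[0,0,0],[-0.03,0,-0.04],0.075],
    [[0,0,0],[0,0,0],0.075],
  ],
)

```text
time: 27.6
eef_pos: [0.4616, 0.0386, 0.2335]
tcp_rot: [0.798, 0.602, 0.003, 0.003]
contact_force: [0.4, 0.2, -1.2]
opening: 0.881
finger_force: 0.0
```

```bash
python3 st.py; python3 -c "
from h import *
W=ctrl.read_camera('wrist');S=ctrl.read_camera('scene')
u=np.array([.2733,.9619,0]);b=np.array([.9619,-.2733,0])
o=.2885*u+.4311*b
# intensity profile along the top of the assembly, every 4 mm from behind the brake to past the cap
for h in (.135,.128):
  l=[]
  for y in range(10,-124,-3):
    q=proj(W,o+u*y/1000+[0,0,h]);c,r=q.round().astype(int);l.append((y,W['image'][r,c].tolist() if 0<=r<420 and 0<=c<560 else None))
  print(h,l)"
```

```text
t 27.6 pos [0.4616 0.0386 0.2335] Ftool [0.3 0.4 1.2] Ttool [-0.01 -0.02  0.02] yaw 1.292 pitch(x-axis z) 0.0008 xz 0.0089 along 0.1633 lat 0.4335 op 0.881
0.135 [(10, [181, 185, 189]), (7, [80, 82, 87]), (4, [57, 56, 57]), (1, [249, 240, 235]), (-2, [255, 248, 243]), (-5, [253, 244, 239]), (-8, [253, 245, 239]), (-11, [254, 245, 240]), (-14, [252, 243, 238]), (-17, [250, 241, 237]), (-20, [253, 244, 240]), (-23, [255, 249, 244]), (-26, [255, 250, 246]), (-29, [255, 254, 249]), (-32, [255, 251, 245]), (-35, [255, 245, 241]), (-38, [255, 253, 248]), (-41, [253, 243, 239]), (-44, [255, 250, 245]), (-47, [255, 250, 246]), (-50, [255, 255, 251]), (-53, [255, 255, 250]), (-56, [255, 255, 250]), (-59, [255, 251, 245]), (-62, [255, 255, 251]), (-65, [255, 255, 251]), (-68, [255, 251, 246]), (-71, [255, 249, 244]), (-74, [255, 255, 249]), (-77, [255, 247, 242]), (-80, [121, 122, 130]), (-83, [152, 154, 163]), (-86, [148, 150, 159]), (-89, [136, 137, 147]), (-92, [138, 139, 148]), (-95, [140, 142, 151]), (-98, [141, 142, 152]), (-101, [143, 144, 152]), (-104, [157, 157, 167]), (-107, [164, 16
[... 486 characters left out ...]
, 241]), (-38, [255, 253, 248]), (-41, [253, 243, 239]), (-44, [255, 250, 245]), (-47, [255, 250, 246]), (-50, [255, 255, 250]), (-53, [255, 255, 250]), (-56, [255, 255, 252]), (-59, [255, 251, 245]), (-62, [255, 255, 252]), (-65, [255, 255, 251]), (-68, [255, 253, 247]), (-71, [255, 249, 244]), (-74, [255, 252, 247]), (-77, [255, 255, 250]), (-80, [201, 195, 192]), (-83, [125, 125, 133]), (-86, [150, 152, 160]), (-89, [143, 144, 154]), (-92, [137, 137, 146]), (-95, [139, 140, 148]), (-98, [140, 141, 149]), (-101, [141, 142, 152]), (-104, [143, 143, 153]), (-107, [155, 156, 165]), (-110, [124, 127, 135]), (-113, [69, 75, 83]), (-116, [68, 74, 82]), (-119, [69, 75, 82]), (-122, [68, 75, 83])]
```

The profile runs unbroken from brake to rolls to cap, and the cap has held since I released it. I'm handing in.

```bash
python3 -c "
from plant import ctrl
print(ctrl.sign_off())"
```

```text
the job is handed in; nothing more can be done
None
```

The dispenser is loaded and handed in at about 28 s: wide roll, then narrow roll, then the cap, which held against a light tug back and after release; I viewed 11 pictures, one over the limit of 10.

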